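# Clamp a glass bottle in the ratchet bench vice

## Robot

A 6-joint arm with a two-finger parallel gripper is mounted at the origin on a cart in front of the work surface, level with it; the furniture and walls round the work are solid. World frame = base frame: x ahead of the robot, y to its left, z up, the work surface at z = 0. Lengths are in m, angles in rad, forces in N, time in s.
With the tool pointing down it reaches from about 0.35 to 0.8 m from the base axis. Payload 7.3 kg.
Tool frame: the origin (TCP) lies between the finger pads; the fingertips stand 25 mm ahead of it and the grasp point (between the pads) lies 6 mm ahead of it (r.tip_extent is the distance from the TCP to the fingertips, in m); z points along the fingers, y is the direction in which the jaws open and shut (so a half turn about z gives the same grasp; the last joint's range is limited). The gripper opens to 85 mm and grips with 20 to 120 N. Pads are 22 mm wide; open, the fingers measure 114 mm over their backs; the gripper's body (76 mm by 85 mm) begins 54 mm behind the grasp point. The pads swing forward as they close: fully open they stand 13 mm farther back than shut.
Start: joints at [-1.315, 0.342, 1.524, -0, 1.275, -0.146], TCP at [0.205, -0.483, 0.256] pointing down, gripper open.
Joint ranges: [-2.53, 2.53], [-0.77, 2.02], [0.04, 2.7], [-1, 4.14], [0.28, 2.66], [-3.11, 3.11]. Speed limits (rad/s): [2.57, 2.57, 3.14, 3.14, 3.14, 3.14].

## Interface

Orientations are given as a unit quaternion [x, y, z, w].
In Python, from workcell import r, command_gripper, optics gives the robot as it stands. The module is installed in compiled form; this text tells all that it offers. Calls block until the motion is done:
- r.reach(position, orientation): joint-space move of the TCP to a pose.
- r.move_straight(position, orientation=None, speed=0.15, max_force=None): straight line of the TCP; orientation=None keeps the orientation; speed is the mean speed in m/s. With max_force (N) it stops when the force on the tool has changed by that much, and returns True; else False.
- r.movej(angles): joint-space move.
- command_gripper(opening, force=None): finger opening in m; force is the grip in N (None keeps the last); returns when the fingers have stopped.
- r.hold(seconds).
- r.solve_ik(position, orientation): joint angles nearest the present ones, or None.
- r.read_state(): the state.
- optics.get_image(name): name is "side" or "top"; returns (picture, depth): 400x640x3 uint8, red, green, blue; 400x640 float32, m along the optical axis (not along the pixel's ray), 0 where there is no reading.
- optics.camera_model(name): a dict with "K" (3x3 intrinsics, pixels), "R" (3x3) and "t" (3): a world point X has camera coordinates R X + t. Camera axes: x right, y down, z forward; pixel columns grow to the right and rows downward; lengths in m; the calibration is good to about 2 mm. A picture is of the moment at which its call begins. camera_model takes no time and is no camera call.
A pose or a line that the arm cannot do raises r.PlanningError and nothing moves.
- r.finish_job(): hands the job in, once; it reports no verdict.
The state is a dict: "time_s": time; "joint_positions": joint angles; "dq": joint speeds; "tau": joint torques, N m; "eef_pos": TCP position; "eef_rot": TCP orientation; "contact_force": force on the tool from outside, world axes, zero at the start; "torque": the same for the moment, N m; "grip_width": finger opening in m.
Only numpy, scipy, OpenCV 4.12 (cv2) and the standard library are available. Lean on these libraries where they do the work, as an engineer would, in place of code of your own. Each camera call takes 0.05 s, during which the arm holds its last target. There are 200 camera calls.

## Task

Stand the small brown glass bottle upright in the cradle of the ratchet vice, between the sliding jaw and the sprung anvil, and let go of it. Then hold the red lever grip and pump it in full short strokes, each one advancing the jaw by one tooth, until the jaw clamps the bottle with about 35 N (between 20 and 50 N); judge it by the load you feel at the grip, because the anvil screw has been left at an unknown setting, never squeeze the glass beyond 65 N, and move the jaw by the lever only. Finish with the lever back at its rest stop, the bottle still clamped, your hand off, and the other bottles and the beaker undisturbed.

Things in the scene. Friction and masses are not known exactly. Their poses are not given: they have to be found in the camera images.
- vice: Blue ratchet bench vice, fixed; plate 274 x 136 x 10 mm (x -69 to +205, y -65 to +71). Origin under the plate on the upright axis of the steel ratchet wheel (80 mm across); +z up, +x from the wheel to cradle and anvil: the jaw closes to +x. Nothing on it rises above 70 mm but the red grip. The jaw is at the cradle's -x end, the sprung anvil at its +x end, all on the line y = -28 mm.
- cradle_floor (a point): Point on the cradle floor, 10 mm above the bench, midway between two low guides (36 mm apart, tops 18 mm above the bench), 20 mm in front of the jaw's face at the start. Axes as the vice's. The bottle's underside goes here, or anywhere along the strip between jaw and anvil: the closing jaw slides the bottle along to the anvil.
- jaw: Sliding aluminium jaw, black rubber face 34 mm wide, 13 to 49 mm above the bench. Origin at the middle of the face; +x points to the bottle. The ratchet moves it 8 mm a tooth, never back. At the start 37 to 67 mm lie free between it and the anvil pad; how much is not reported, it depends on the anvil screw.
- anvil_post (a point): Top centre of the fixed blue post, 48 mm above the bench, that holds the anvil screw. The screw carries a sprung rubber-faced pad as big as the jaw's. Once the bottle is pressed on the pad, the spring gives 2.5 N per mm: each further tooth adds 20 N of clamp force (the first one less, as it closes what gap was left). It bottoms after 30 mm.
- pump_lever (a joint): Angle of the pump lever, rad: 0 = rest stop, growing anticlockwise from above to the far stop at 0.72; it starts at 0.07-0.11. At 0 it points 2.619 rad anticlockwise from the vice's +x. After about 0.1 of play the jaw moves with it, 20.4 mm per rad; the holding pawl drops in at 0.53-0.62, later under load. Going to 0.65-0.70, then back below 0.03, gives exactly one tooth. It stays where left.
- lever_axis (a point): Point on the lever's upright axis (the vice's origin axis), 87 mm above the bench. Hold the lever still at a stroke's end and read the load on the grip along its path: the clamp force that lasts once the lever is taken back (the jaw then settles about 2 mm onto the holding pawl) is close to 4 x that load less 3 N, good to about 5 N. Below 1 N the jaw is still closing freely.
- grip_mid (a point): Centre, 87 mm above the bench, of the upright red grip on the lever's end: a round sleeve 16 mm across, 46 mm tall (64 to 110 mm above the bench), 80 mm from the lever's axis, moving in a level arc. It spins freely on its pin, so the hand need not turn. The arm below has its top at 62 mm.
- brown_bottle_mid (a point): Centre (26 mm above its underside) of the small brown glass bottle with a black cap, 27 mm in diameter and 52 mm tall, about 60 g, standing on the bench. z along its axis.
- brown_bottle: The same brown bottle; origin at the centre of its underside, z up along its axis.
- white_bottle: Small white bottle with a blue cap, 32 mm in diameter, 58 mm tall, standing on the bench near the brown one (they may have changed places). Not to be moved. Origin at the centre of its underside.
- beaker: Small glass beaker, 51 x 56 x 58 mm, standing behind the vice. Not to be moved. Origin at the centre of its underside.
- amber_bottle: Tall amber bottle with a blue cap, 75 mm in diameter, 178 mm tall, standing behind the vice. Not to be moved. Origin at the centre of its underside.
Mind the look-alikes: they are no part of the job. Leave any orange or yellow look-alike of the brown_bottle alone.

How it is judged:
On the way, in this order (a step that is already met when the one before it is completed fails the run):
1. The brown bottle stands upright in the cradle between the jaws, let go (angle between brown_bottle's own z axis and vertical below 0.12 rad and x of brown_bottle in the frame of vice between 0.065 and 0.137 m and y of brown_bottle in the frame of vice between -0.036 and -0.02 m and z of brown_bottle in the frame of vice between 0.006 and 0.013 m and contact force between the fingers and brown_bottle below 0.1 N and linear speed of brown_bottle below 0.02 m/s), for 0.2 s.
2. The jaw clamps the bottle with 17 to 53 N, the lever being back at its rest stop (below 0.08 rad) (contact force between jaw and brown_bottle between 17 and 53 N and value of joint pump_lever below 0.08 rad), for 0.2 s.
At the end, for the whole second after the job is handed in: The brown bottle stands upright (within 0.12 rad) in the cradle, midway between the guides within 10 mm and on the floor within 8 mm, at rest, clamped by the jaw with 17 to 53 N, and the lever is back at its rest stop (below 0.08 rad) (all of step 2 and angle between brown_bottle's own z axis and vertical below 0.12 rad and y of brown_bottle in the frame of vice between -0.038 and -0.018 m and z of brown_bottle in the frame of vice between 0.006 and 0.018 m and linear speed of brown_bottle below 0.02 m/s); the robot touches nothing.
It fails at once if The glass bottle is squeezed by the jaw with more than 70 N (contact force between jaw and brown_bottle above 70 N).
It fails at once if The hand pushes the jaw itself (over 6 N) instead of pumping the lever (contact force between any of the fingers, the arm and jaw above 6 N).
It fails at once if The white bottle, the beaker or the amber bottle is moved more than 25 mm (distance of any of white_bottle, beaker, amber_bottle from where it was at the start of the episode above 0.025 m).
It also fails if it takes over 72 s, if anything falls off the work surface, if the arm or the gripper's body presses on something with over 40 N, if the wrist force passes 120 N, or if a joint passes its speed limit or range.

## Working session

There is one attempt and no reset: what is moved stays moved. The work goes in short steps, each a Python script; the robot and the scene stay as the last script left them, time stands still between calls to the robot, and variables do not carry over. Pictures are saved under pics/ and viewed, about 8 in all and at most 12, crops included, and the job is handed in when it is done.

```bash
mkdir -p pics; python3 - <<'E'
from workcell import r, optics
import cv2,numpy as np
for n in("top","side"):
    p,d=optics.get_image(n); cv2.imwrite(f"pics/{n}0.png",p[:,:,::-1]); np.savez(f"{n}0.npz",p=p,d=d,**optics.camera_model(n))
    m=optics.camera_model(n); print(n,m["K"].round(1).tolist(),(-m["R"].T@m["t"]).round(3),m["R"].round(2).tolist())
s=r.read_state();print(s["time_s"],s["eef_rot"],s["contact_force"],r.tip_extent,s["grip_width"])
E
```

```text
top [[375.3, 0.0, 322.0], [0.0, 375.3, 198.6], [0.0, 0.0, 1.0]] [ 0.43  -0.23   0.934] [[0.02, -1.0, 0.01], [-0.99, -0.02, -0.11], [0.11, -0.01, -0.99]]
side [[430.0, 0.0, 321.7], [0.0, 430.0, 196.3], [0.0, 0.0, 1.0]] [ 0.361 -0.989  0.528] [[0.98, -0.2, 0.02], [-0.08, -0.48, -0.87], [0.18, 0.85, -0.49]]
0.1 [ 9.79887837e-01  1.99547804e-01 -2.67262130e-05 -7.07378639e-04] [ 0.00284131  0.12490549 -0.82280544] 0.025 0.08528363868471384
```

View pics/top0.png

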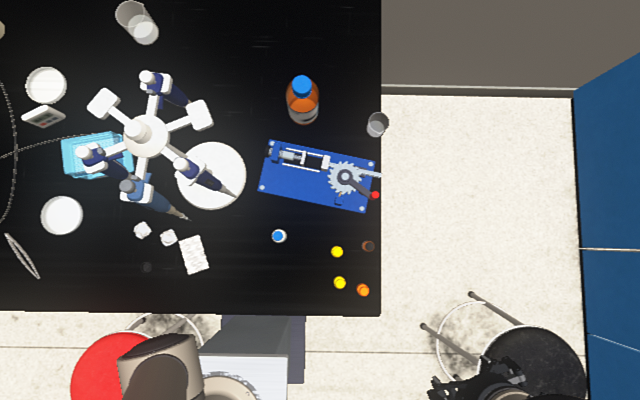

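View pics/side0.png

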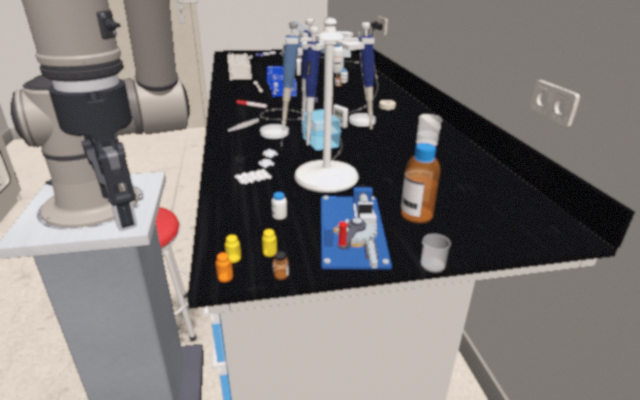

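Top view: vice plate around (317,177), with the wheel at its right end (345,178), the cradle at (305,157) and the red grip at (376,195). The brown bottle is at (368,246), the white one at (279,236) and the amber one at (302,95). The beaker is at (377,124), and yellow/orange look-alikes sit near the brown bottle. The side view agrees.

```bash
cat > h.py <<'E'
import numpy as np, cv2
def cloud(n,f=None):
    z=np.load(f or f"{n}0.npz"); p,d,K,R,t=[z[k] for k in("p","d","K","R","t")]
    v,u=np.mgrid[:400,:640]; c=np.stack([(u-K[0,2])/K[0,0]*d,(v-K[1,2])/K[1,1]*d,d],-1)
    X=(c-t)@R; X[d==0]=np.nan
    return p,X,cv2.cvtColor(p,cv2.COLOR_RGB2HSV)
E
python3 - <<'E'
from h import *
np.set_printoptions(precision=4,suppress=True)
for n in("top","side"):
    p,X,h=cloud(n); H,S,V=[h[...,i].astype(int) for i in range(3)]
    ok=np.isfinite(X[...,0])
    roi=ok&(abs(X[...,1]+.25)<.25)&(X[...,0]>.2)&(X[...,0]<.65)&(X[...,2]>-.02)&(X[...,2]<.15)
    blue=roi&(H>100)&(H<125)&(S>150)&(X[...,2]<.02)&(X[...,2]>.003)&(X[...,0]>.33)
    l,lab,st,_=cv2.connectedComponentsWithStats(blue.astype(np.uint8)); b=lab>0
    b=np.isin(lab,1+np.where(st[1:,4]>15)[0])
    P=X[b]; rc=cv2.minAreaRect(P[:,:2].astype(np.float32)*1000)
    print(n,"plate",b.sum(),np.median(P[:,2]),rc, cv2.boxPoints(rc).tolist())
    red=roi&((H<6)|(H>174))&(S>170)&(V>90)&(X[...,2]>.05)&(X[...,0]>.33)
    print("red",red.sum(),np.nanmean(X[red],0),X[red].min(0) if red.any() else 0,X[red].max(0) if red.any() else 0)
    # small objects standing in front
    o=roi&(X[...,2]>.012)&(X[...,0]<.40)
    k,lab,st,c=cv2.connectedComponentsWithStats(o.astype(np.uint8))
    for i in range(1,k):
        if st[i,4]>20:
            q=X[lab==i]; t=q[q[:,2]>q[:,2].max()-.008]
            print("obj",c[i],st[i,4],"topmean",t.mean(0),"min",q.min(0),"max",q.max(0),p[lab==i].mean(0).round())
E
```

```text
top plate 3248 0.009025218177654427 ((588.7241821289062, -220.72694396972656), (272.8074035644531, 135.6621551513672), 79.15394592285156) [[496.4375915527344, -341.9301452636719], [629.6763916015625, -367.4577941894531], [681.0107421875, -99.52374267578125], [547.77197265625, -73.99609375]]
red 41 [ 0.5323 -0.3525  0.1078] [ 0.5257 -0.3602  0.1048] [ 0.5396 -0.345   0.1107]
obj [336.     254.5122] 41 topmean [ 0.3975 -0.272   0.0506] min [ 0.3895 -0.2838  0.0325] max [ 0.3998 -0.26    0.0533] [214. 198.  14.]
obj [338.5 282. ] 118 topmean [ 0.3306 -0.279   0.0509] min [ 0.3178 -0.2914  0.0146] max [ 0.3441 -0.2659  0.0548] [228. 214.  17.]
obj [361.877 289.377] 122 topmean [ 0.3143 -0.3348  0.0509] min [ 0.3031 -0.3477  0.0125] max [ 0.3276 -0.3209  0.0558] [228. 138.  36.]
side plate 2072 0.008631520197535623 ((588.4559326171875, -224.7667236328125), (275.87908935546875, 135.6341094970703), 79.12043762207031) [[495.8223571777344, -347.42681884765625], [629.0186767578125, -373.027099609375], [681.0894775390625, -102.10662841796875], [547.8931884765625, -76.50634765625]]
red 126 [ 0.5315 -0.3613  0.0894] [ 0.5263 -0.3655  0.0649] [ 0.5383 -0.3529  0.1091]
obj [265.    241.549] 102 topmean [ 0.3973 -0.2787  0.0487] min [ 0.3895 -0.2904  0.0123] max [ 0.3999 -0.2674  0.0516] [204. 178.  47.]
obj [227.2797 256.5915] 590 topmean [ 0.3215 -0.3152  0.0494] min [ 0.3006 -0.3537  0.0121] max [ 0.3439 -0.2718  0.0527] [219. 160.  44.]
```

```bash
cat >> h.py <<'E'
yaw=np.radians(79.14); O=np.array([.5787,-.2899]); Rv=np.array([[np.cos(yaw),-np.sin(yaw)],[np.sin(yaw),np.cos(yaw)]])
def V(x,y): return O+Rv@np.array([x,y])
OFF={"top":np.array([0,-.002,0]),"side":np.array([0,.002,0])}
E
python3 - <<'E'
from h import *
np.set_printoptions(precision=4,suppress=True,linewidth=150)
for n in("top","side"):
    p,X,h=cloud(n); X=X+OFF[n]
    o=(X[...,2]>.012)&(X[...,2]<.2)&(X[...,0]>.36)&(X[...,0]<.8)&(X[...,1]<.0)&(X[...,1]>-.5)
    k,lab,st,c=cv2.connectedComponentsWithStats(o.astype(np.uint8))
    for i in range(1,k):
        if st[i,4]>15:
            q=X[lab==i]; t=q[q[:,2]>q[:,2].max()-.008]
            print(n,c[i].round(),st[i,4],"top",t.mean(0),(t.min(0)+t.max(0))/2,"min",q.min(0),"max",q.max(0))
    L=(X[...,:2]-O)@Rv
    m=(abs(L[...,1]+.028)<.012)
    for a in np.arange(0.0,.205,.004):
        q=m&(abs(L[...,0]-a)<.002)
        if q.any(): print(f"{a*1000:.0f}:{1000*np.nanmedian(X[q][:,2]):.0f}/{1000*np.nanmax(X[q][:,2]):.0f}",p[q].mean(0).astype(int).tolist(),end="  ")
    print()
p,X,h=cloud("top");s=[]
a=cv2.resize(p[130:220,245:395],None,fx=5,fy=5,interpolation=cv2.INTER_CUBIC); cv2.imwrite("pics/crop1.png",a[:,:,::-1])
E
```

```text
top [302. 100.] 1308 top [ 0.7538 -0.1889  0.1764] [ 0.7545 -0.1886  0.1774] min [ 0.7174 -0.2252  0.0125] max [ 0.7862 -0.1509  0.1814]
top [377. 123.] 281 top [ 0.7167 -0.3722  0.0557] [ 0.7125 -0.3703  0.0559] min [ 0.686  -0.3946  0.0123] max [ 0.739  -0.346   0.0598]
top [328. 171.] 1995 top [ 0.5324 -0.3545  0.1077] [ 0.5326 -0.3546  0.1075] min [ 0.5144 -0.3818  0.012 ] max [ 0.6712 -0.0956  0.1107]
top [233. 175.] 766 top [ 0.5203 -0.0511  0.1962] [ 0.5206 -0.0507  0.196 ] min [ 0.5132 -0.0547  0.0121] max [ 0.6564 -0.0002  0.1999]
top [361. 208.] 17 top [ 0.5085 -0.3357  0.0138] [ 0.5089 -0.3352  0.014 ] min [ 0.5038 -0.3403  0.0122] max [ 0.5139 -0.3302  0.0159]
top [278. 236.] 159 top [ 0.4378 -0.1351  0.0569] [ 0.4379 -0.1351  0.0565] min [ 0.4227 -0.1507  0.0159] max [ 0.4535 -0.1192  0.0603]
top [367. 246.] 112 top [ 0.4171 -0.3492  0.0507] [ 0.417  -0.3503  0.0503] min [ 0.4045 -0.3612  0.016 ] max [ 0.4286 -0.3359  0.0543]
top [336. 251.] 109 top [ 0.4031 -0.2738  0.0508] [ 0.403  -0.2744  0.0502] min [ 0.3895 -0.2858  0.0135] max [ 0.4156 -0.2603  0.0541]
0:50/62 [18
[... 2815 characters left out ...]
:48/49 [221, 222, 225]  56:48/50 [214, 215, 218]  60:48/49 [201, 202, 204]  100:37/49 [70, 69, 70]  104:36/49 [83, 82, 84]  108:47/50 [156, 157, 163]  112:47/48 [186, 188, 197]  116:45/45 [193, 194, 198]  128:40/40 [183, 184, 187]  132:38/41 [182, 184, 188]  136:37/39 [182, 185, 190]  140:37/40 [178, 182, 187]  144:38/40 [183, 187, 192]  148:38/40 [170, 175, 183]  152:39/40 [185, 189, 194]  156:37/40 [162, 167, 176]  160:38/42 [149, 155, 169]  164:38/41 [127, 135, 154]  168:39/48 [81, 109, 157]  172:44/47 [66, 105, 166]  176:46/48 [64, 112, 182]  180:47/47 [60, 105, 172]  184:45/45 [63, 106, 173]  192:43/45 [49, 77, 126]  196:43/45 [45, 62, 97]  200:42/45 [41, 57, 87]  204:41/43 [33, 41, 64]
```

View pics/crop1.png

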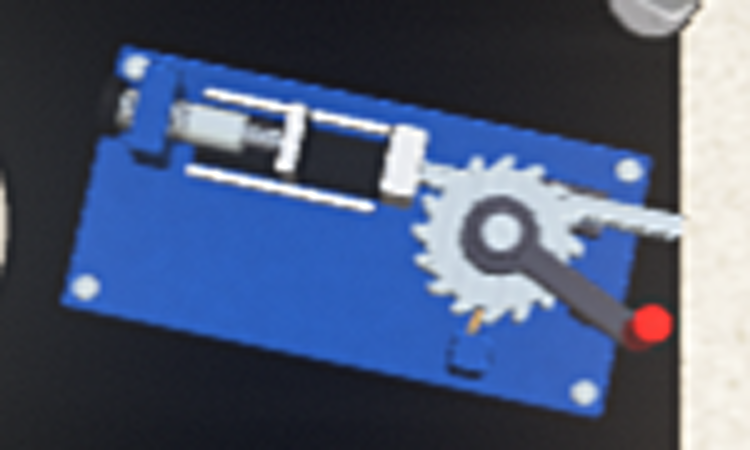

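The jaw face is at vice x≈62 mm and the anvil pad at ≈101 mm, leaving about 38 mm free. I'll place the bottle at x≈82. The grip radius (79.7 mm) and the lever angle (0.086) match the given values. Next I check the guides and pick the bottle.

```bash
cat >> h.py <<'E'
a=np.radians(39.57); Q=[float(np.cos(a)),float(np.sin(a)),0.,0.]
E
python3 - <<'E'
from h import *
from workcell import r,command_gripper,optics
np.set_printoptions(precision=4,suppress=True)
for n in("top","side"):
    p,X,h=cloud(n); X=X+OFF[n]; L=(X[...,:2]-O)@Rv
    for s in(-1,1):
        m=(L[...,0]>.068)&(L[...,0]<.095)&(abs(L[...,1]+.028-s*.021)<.012)&(h[...,1]<110)&(p.min(-1)>120)
        print(n,s,m.sum(),np.mean(L[m],0),np.median(X[m][:,2]) if m.any() else 0)
for P in([.417,-.3505,.13],[*V(.082,-.028),.13],[*V(-.07,.034),.16]): print(r.solve_ik(P,Q))
b=[.417,-.3505]
r.reach([*b,.13],Q); command_gripper(.055,30)
print(r.move_straight([*b,.042],speed=.12,max_force=8))
print("grip",command_gripper(0.0,30)); s=r.read_state(); print(s["grip_width"],s["eef_pos"],s["contact_force"])
r.move_straight([*b,.14],speed=.15)
r.reach([*V(.082,-.028),.14],Q)
s=r.read_state(); print(s["time_s"],s["grip_width"],s["eef_pos"],s["contact_force"])
out=[]
for n in("top","side"):
    p,d=optics.get_image(n); np.savez(f"{n}1.npz",p=p,d=d,**optics.camera_model(n)); out.append(p)
c=np.hstack([cv2.resize(out[0][90:230,240:400],None,fx=2.4,fy=2.4),cv2.resize(out[1][100:240,290:450],None,fx=2.4,fy=2.4)])
cv2.imwrite("pics/held.png",c[:,:,::-1])
E
```

```text
top -1 21 [ 0.0815 -0.0484] 0.016702764824039807
top 1 22 [ 0.0823 -0.0084] 0.016800005082387146
side -1 5 [ 0.0805 -0.0525] 0.00887009925853319
side 1 0 [nan nan] 0
[-0.8397  0.5093  1.6395 -0.      0.9928 -0.6501]
[-0.4489  0.6933  1.2869 -0.      1.1614 -0.2594]
[-0.7047  0.6296  1.32   -0.      1.1921 -0.5152]
False
grip False
0.02583930775437641 [ 0.4173 -0.3509  0.0428] [0.1482 0.0335 6.2927]
4.6 0.026115692295638423 [ 0.6207 -0.2155  0.1394] [-0.1505 -0.8421 -0.7925]
  return _methods._mean(a, axis=axis, dtype=dtype,
  ret = um.true_divide(
```

View pics/held.png

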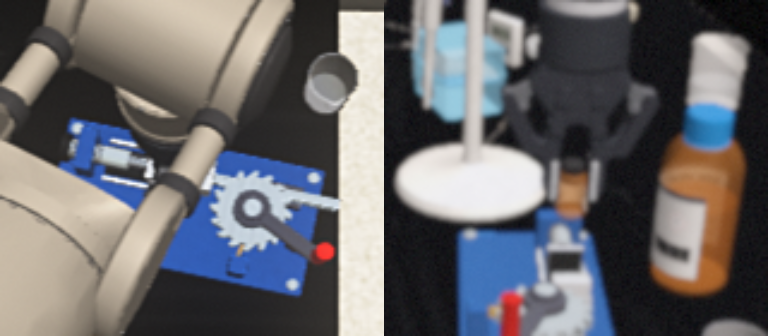

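The held view shows the bottle upright between the pads, above the cradle. The guide midline measures y=-28.4 mm, which agrees with the -28 given. Lowering it now.

```bash
python3 - <<'E'
from h import *
from workcell import r,command_gripper,optics
np.set_printoptions(precision=4,suppress=True)
c=V(.082,-.028)
r.move_straight([*c,.075],speed=.15)
print(r.move_straight([*c,.052],speed=.05,max_force=6)); s=r.read_state(); print(s["eef_pos"],s["contact_force"],(s["eef_pos"][:2]-O)@Rv)
command_gripper(.045); r.hold(.2)
r.move_straight([*c,.15],speed=.2)
g=V(*(.08*np.array([np.cos(2.619+.09),np.sin(2.619+.09)])))
r.reach([*g,.17],Q); s=r.read_state(); print(s["time_s"],s["contact_force"],g)
out=[]
for n in("top","side"):
    p,d=optics.get_image(n); np.savez(f"{n}2.npz",p=p,d=d,**optics.camera_model(n)); out.append(p)
    p,X,h=cloud(n,f"{n}2.npz"); X=X+OFF[n]; L=(X[...,:2]-O)@Rv
    m=(L[...,0]>.063)&(L[...,0]<.1)&(abs(L[...,1]+.028)<.017)&(X[...,2]>.052)&(X[...,2]<.075)
    if m.any(): print(n,m.sum(),(L[m].min(0)+L[m].max(0))/2,X[m][:,2].max())
c=np.hstack([cv2.resize(out[0][120:220,245:395],None,fx=2.6,fy=3),cv2.resize(out[1][170:270,290:430],None,fx=2.8,fy=3)])
cv2.imwrite("pics/placed.png",c[:,:,::-1])
E
```

```text
True
[ 0.6214 -0.2145  0.0525] [-0.582  -0.236   2.7087] [ 0.0821 -0.0278]
7.6167 [0.6314 1.0198 0.1896] [ 0.5321 -0.3549]
top 62 [ 0.0828 -0.0265] 0.06329178205466068
side 54 [ 0.0824 -0.0271] 0.06229997498500153
```

View pics/placed.png

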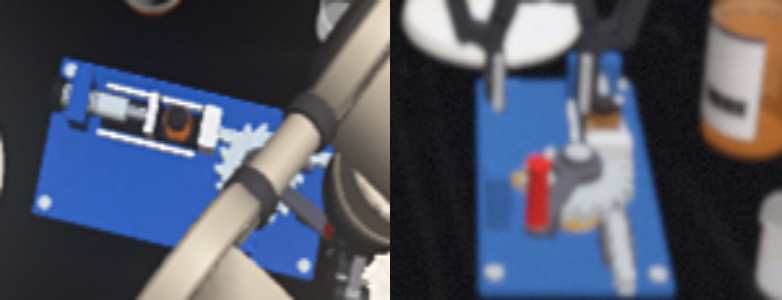

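The bottle is upright in the cradle between the guides (vice x 82.5, y -27, top at 62 mm), and the fingers are above the red grip. Now I take the grip and find the rest stop.

```bash
cat >> h.py <<'E'
ZT=.099
def pt(th,r=.08):
    a=yaw+2.619+th; return [O[0]+r*np.cos(a),O[1]+r*np.sin(a),ZT]
def ang(p): return (np.arctan2(p[1]-O[1],p[0]-O[0])-yaw-2.619+np.pi)%(2*np.pi)-np.pi
def tang(th): a=yaw+2.619+th; return np.array([-np.sin(a),np.cos(a),0])
E
python3 - <<'E'
from h import *
from workcell import r,command_gripper
np.set_printoptions(precision=4,suppress=True)
def st(m):
    s=r.read_state(); p=np.array(s["eef_pos"]); th=ang(p); print(m,round(s["time_s"],2),p,"r",np.hypot(*(p[:2]-O)).round(4),"th",round(th,4),"F",np.array(s["contact_force"]),"ft",round(tang(th)@np.array(s["contact_force"]),2),s["grip_width"]); return s
print(r.move_straight(pt(.09),speed=.12,max_force=8)); r.hold(.2); st("open")
command_gripper(0.0,40); r.hold(.2); st("gripped")
for th in (.05,.02,0,-.02,-.04,-.06,-.08):
    hit=r.move_straight(pt(th),speed=.03,max_force=8); r.hold(.1); st(f"{th} {hit}")
    if hit: break
E
```

```text
False
open 8.66 [ 0.5325 -0.3552  0.1   ] r 0.08 th 0.0965 F [ 0.0266  0.4232 -0.0548] ft -0.22 0.044845019994572397
gripped 9.23 [ 0.5322 -0.355   0.0994] r 0.08 th 0.0922 F [-0.088   0.1361  5.9299] ft -0.15 0.014312620036097607
0.05 False 9.59 [ 0.5297 -0.3531  0.0994] r 0.08 th 0.0526 F [0.7002 1.0924 5.8505] ft -0.12 0.01450957877637252
0.02 False 9.94 [ 0.5279 -0.3516  0.0994] r 0.08 th 0.0233 F [ 1.3281 -0.5211  6.2319] ft 1.36 0.0144053810292741
0 False 10.29 [ 0.527  -0.3509  0.0994] r 0.08 th 0.0085 F [ 3.0175 -1.9047  5.1751] ft 3.53 0.014906586461872552
-0.02 False 10.64 [ 0.5267 -0.3507  0.0995] r 0.08 th 0.005 F [ 8.3801 -5.6448  1.8187] ft 10.04 0.014537957498061423
-0.04 False 10.99 [ 0.5266 -0.3505  0.0995] r 0.08 th 0.0021 F [12.5535 -8.5822 -2.5127] ft 15.11 0.014276383818243218
-0.06 False 11.34 [ 0.5264 -0.3504  0.0996] r 0.08 th -0.0009 F [ 15.8851 -11.9764  -5.2856] ft 19.85 0.01472542814938283
-0.08 False 11.69 [ 0.5262 -0.3502  0.0996] r 0.08 th -0.004 F [ 19.1911 -15.6715  -7.8065] ft 24.76 0.014630897698353056
```

Rest stop reads as about 0.009 on my angle scale, so my zero agrees within 0.01. Now the first stroke.

```bash
cat > stroke.py <<'E'
from h import *
from workcell import r,command_gripper
Z=.009
def q():
    s=r.read_state(); p=np.array(s["eef_pos"]); a=ang(p); return s["time_s"],a-Z,float(tang(a)@np.array(s["contact_force"])),np.array(s["contact_force"]).round(1)
def stroke():
    F=[]
    for th in (.1,.22,.34,.46,.56,.63,.675):
        r.move_straight(pt(th+Z),speed=.08); k=q(); F.append((round(k[1],3),round(k[2],1)))
    print("out",F); cmd=.675
    for _ in range(3):
        e=.677-q()[1]
        if e<.012: break
        cmd=min(cmd+e,.80); r.move_straight(pt(cmd+Z),speed=.03); r.hold(.1)
    r.hold(.5); v=[]
    for _ in range(5): r.hold(.05); k=q(); v.append(k[2])
    load=-np.mean(v); print("end",k,"cmd",round(cmd,3),"load",round(load,2),"clamp est",round(4*load-3,1))
    return load
def back():
    for th in (.56,.42,.28,.14,.03,-.02): r.move_straight(pt(th+Z),speed=.1)
    r.hold(.1); print("back",q())
E
python3 - <<'E'
from stroke import *
r.move_straight(pt(.0),speed=.03); stroke(); back()
E
```

```text
out [(np.float64(0.102), 0.9), (np.float64(0.221), 0.5), (np.float64(0.341), 0.3), (np.float64(0.458), 0.4), (np.float64(0.561), 1.5), (np.float64(0.629), 0.2), (np.float64(0.67), -0.6)]
end (14.6167, np.float64(0.669562493852783), -0.2526999958334585, array([-0.3, -2.1,  6.2])) cmd 0.675 load -0.02 clamp est -3.1
back (16.2417, np.float64(-0.002530213829584951), 8.031607817977939, array([ 6.7, -4.5,  4. ]))
```

```bash
python3 - <<'E'
from stroke import *
l=stroke(); back()
E
```

```text
out [(np.float64(0.101), 1.1), (np.float64(0.22), 1.1), (np.float64(0.34), 1.4), (np.float64(0.455), 0.0), (np.float64(0.554), -0.8), (np.float64(0.62), -1.1), (np.float64(0.659), -4.0)]
end (19.1583, np.float64(0.6711405196577708), -4.775747065903752, array([-4.8, -2. ,  8.5])) cmd 0.693 load 4.78 clamp est 16.1
back (20.7917, np.float64(-0.002916228978331872), 8.14143715012144, array([ 7.3, -4. ,  2.8]))
```

```bash
python3 - <<'E'
from stroke import *
l=stroke(); back()
E
```

```text
out [(np.float64(0.1), 1.6), (np.float64(0.212), -1.1), (np.float64(0.326), -2.8), (np.float64(0.437), -5.9), (np.float64(0.54), -4.9), (np.float64(0.605), -6.1), (np.float64(0.646), -6.5)]
end (23.7083, np.float64(0.6715817018384275), -9.136492629685206, array([-9.2, -2.3, 12.1])) cmd 0.706 load 8.63 clamp est 31.5
back (25.35, np.float64(-0.002748880474555562), 7.782912701841295, array([ 6.6, -4.3,  3.6]))
```

The clamp estimate is 31.5 N. The previous tooth read 16 and a tooth adds 20, so it lies between 31 and 36 N and I stop pumping. Release, withdraw and check.

```bash
python3 - <<'E'
from stroke import *
from workcell import optics
np.set_printoptions(precision=4,suppress=True)
r.move_straight(pt(Z-.005),speed=.03); r.hold(.1); print(q())
command_gripper(.045); r.hold(.1)
p=pt(Z); r.move_straight([p[0],p[1],.19],speed=.15); r.reach([.3,-.42,.25],Q); r.hold(.2)
print(r.read_state()["time_s"],r.read_state()["contact_force"])
out=[]
for n in("top","side"):
    p,d=optics.get_image(n); np.savez(f"{n}3.npz",p=p,d=d,**optics.camera_model(n)); out.append(p)
    p,X,h=cloud(n,f"{n}3.npz"); X=X+OFF[n]; L=(X[...,:2]-O)@Rv
    m=(L[...,0]>.068)&(L[...,0]<.13)&(abs(L[...,1]+.028)<.017)&(X[...,2]>.053)&(X[...,2]<.075)
    if m.any(): print(n,"bottle",m.sum(),(L[m].min(0)+L[m].max(0))/2,X[m][:,2].max())
    m=(abs(X[...,0]-.53)<.06)&(abs(X[...,1]+.355)<.05)&(X[...,2]>.1)&(X[...,2]<.115)&(h[...,1]>150)
    if m.any(): print("grip",m.sum(),X[m].mean(0),"th",ang(X[m].mean(0))-Z)
    m=(abs(L[...,1]+.028)<.010)&(X[...,2]>.042)&(X[...,2]<.053)&(L[...,0]>.04)&(L[...,0]<.15)
    print("tops x",np.histogram(L[m][:,0],np.arange(.04,.152,.004))[0])
c=np.hstack([cv2.resize(out[0][80:220,240:400],None,fx=2.4,fy=2.6),cv2.resize(out[1][150:290,270:450],None,fx=2.3,fy=2.6)])
cv2.imwrite("pics/end.png",c[:,:,::-1])
E
```

```text
(25.7, np.float64(-0.00025834446203953053), 4.272836968251445, array([ 3.9, -2. ,  5.7]))
28.125 [0.1615 0.0071 0.3708]
top bottle 61 [ 0.0988 -0.0256] 0.06535460951201896
grip 41 [ 0.5259 -0.3496  0.1076] th -0.020737223041981438
tops x [ 0  0  0  0  0  0  3 13 14 14 12 13  5  0  0  1  2 10 12 14  5  0  0  1
  1  0  0]
side bottle 55 [ 0.0973 -0.0263] 0.062250232309944205
grip 43 [ 0.5255 -0.3526  0.1057] th 2.5775373741496535e-05
tops x [ 0  0  0  0  0  0 12 19  9  6  8 10 17  7  0  0  0  0  0  0  1  0  0  0
  0  0  0]
```

View pics/end.png

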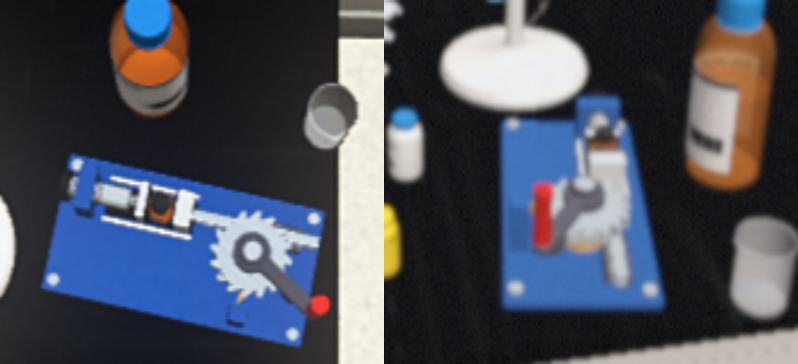

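The final view shows the bottle upright between jaw and anvil at vice x≈98 mm, the lever at rest and the neighbours in place. The pad has moved back about 12–13 mm, which means roughly 31 N.

```bash
python3 -c "
from workcell import r
print(r.finish_job())"
```

```text
the job is handed in; nothing more can be done
None
```

The brown bottle is clamped upright in the vice at an estimated 31–36 N, and I've handed the job in. `finish_job` gave no verdict, so this rests on my own checks.

I stood the bottle between the guides, let go, and pumped three full strokes to about 0.67 rad, each time returning to the rest stop.

| Stroke | Load at the grip | Clamp estimate |
|---|---|---|
| 1 | about 0 N | none, still closing freely |
| 2 | 4.8 N | 16 N |
| 3 | 8.6 N | 31.5 N |

- **Clamp force:** Stroke 3 added about 15 N instead of the nominal 20 N, which is within the reading's ±5 N. The camera shows the anvil pad pushed back about 12 mm, which means roughly 30 N and agrees.
- **Bottle:** it stands upright on the cradle floor at vice x ≈ 98 mm, y ≈ -26 mm.
- **Lever:** it is at its rest stop; the two cameras read 0.00 and -0.02 rad.
- **Hand and surroundings:** the hand is clear with no contact force. The white bottle, amber bottle and beaker look undisturbed in the last picture, but I didn't re-measure them.
- **Time:** about 28 s of the 72 s allowed.

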